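Clamp a tube rack on the shaker with the extension bar

TASK

Secure the tube rack on the shaker. Slide the rack, with its tubes and without lifting it, along the fence until it is fully home against the end stop; then fit the slotted end of the extension bar over the clamp's short handle and swing the handle with the bar (never push it with the gripper itself) past its dead point until it snaps fully closed. Lift the bar off and lay it back in its rest as it lay before, and leave the other things where they are.

Things in the scene. Friction and masses are not known exactly. Their poses are not given: they have to be found in the camera images.
- shaker: Low white laboratory shaker, fixed; origin on the cart top. Its flat platform (x -72 to +92 mm, y -150 to +75 mm) is 40 mm above the origin. Its own +x points from the toggle clamp to the long fence, +y along the fence to the end stop. The clamp's grey body is 60 x 36 mm and rises 27 mm above the platform.
- fence (a point): Foot of the inner face of the fence, mid length: aluminium strip all along y of the shaker, 10 mm thick, 20 mm high.
- end_stop (a point): Foot of the face of the end stop that the rack's +y end comes against: block 46 mm wide, 20 mm high, at right angles to the fence.
- rack_home (a point): Where the rack's origin is when it is fully home and clamped (on the platform, 23 mm from the fence, 54.5 mm from the stop).
- rack: Open wire-grid tube rack, 46 x 107 x 38 mm (x, y, z), about 200 g, loose on the platform, y axis roughly along the fence; origin at the centre of its underside. Starts 50 to 80 mm short of home, on the -y side: push its -y end, toward +y of the shaker. Three capped tubes, 70 mm tall, sit snugly in it, none in the two cells at that end. About 15 mm play between fence and open clamp pad.
- clamp_handle (a joint): Handle angle about its upright pivot, rad, grows counter-clockwise from above. 0 open: stub points 118 degrees counter-clockwise from the shaker's +x. 1.5 closed. Starts at 0. A spring resists with up to 1.5 N m (at 0.5 to 0.8) until the dead point at 1.3, then throws it to the stop at 1.5 and holds it; let go earlier, it springs back.
- clamp_pivot (a point): On the handle's upright pivot axis, at the stub's mid height: 34 mm above the platform (74 mm above the shaker's origin), at x = -50 mm, y = 0 of the shaker. The pivot's round cap is 22 mm wide and rises 12 mm above this point.
- handle_stub: The clamp's short handle: level square steel stub, 12 mm wide, 12 mm high, its end 80 mm from the pivot axis. Origin on the pivot axis 7 mm below mid height; +x out along the stub.
- stub_tip (a point): Centre of the outer end face of the stub, 80 mm from the pivot axis, at mid height.
- ext_bar: Steel extension bar, 190 mm, about 150 g; origin at mid length on its underside, +x to the slotted head, z up. Shaft 16 x 16 mm, x -95 to +30 mm: grip it here, near the middle. Head x +30 to +95 mm: upside-down channel, 24 mm wide, 17 mm inside, 16 mm deep below a 4 mm roof, open at the front.
- bar_front (a point): Front end of the bar's head, at its underside, 95 mm from the bar's origin. With the bar lowered over the stub this should be about 25 mm from the pivot axis (bar origin 120 mm from it), bar pointing at the pivot; the roof then rests on the stub with the bar's underside 24 mm above the platform.
- bar_rest: Fixed plastic rest for the bar, 200 x 50 mm; origin at the centre of its underside, +x as the bar lies. Notched supports, 12 mm long, at x = -70 mm (notch 21 mm wide, shaft) and +60 mm (29 mm, head), flared cheeks up to 44 mm. Notch floor 30 mm up: the bar's underside lies there, its origin above that of the rest. Base 8 mm thick.
- pad: Rubber-faced clamp pad, 60 mm wide, 32 mm high, 9 mm thick, origin at the centre of its back face; moves up to 20 mm toward the fence as the handle closes; backed by a spring (3 N per mm).
- marker: Bystander: capped laboratory marker, 132 mm long, lying on the cart.
- small_box: Bystander: small flat box with a see-through lid, 34 x 34 x 17 mm, near the robot beside the microscope.
- tape: Bystander: roll of tape, 60 mm, 20 mm high.
- cover_box: Bystander: small flat box, 34 x 34 x 17 mm, left of the shaker.

How it is judged (in metres and radians):
On the way, in this order (a step that is already met when the one before it is completed fails the run):
1. the rack has been slid home against the end stop, the clamp still open (y of rack in the frame of shaker above -0.006 m and value of joint clamp_handle below 0.6 rad), for 0.2 s.
2. the extension bar drives the handle toward its dead point (value of joint clamp_handle between 0.6 and 1.35 rad and contact force between ext_bar and handle_stub above 3 N), for 0.04 s.
3. the handle is past its dead point and fully closed (value of joint clamp_handle above 1.42 rad), for 0.2 s.
At the end, for the whole second after the job is handed in: The rack stands square within 6 mm of the end stop and 4 mm of the fence, pressed by the clamp pad with more than 3 N; the handle is closed (over 1.42 rad); the bar lies at rest in both notches of its rest, within 20 mm along and 8 mm across, its underside within 4 mm of the notch floors, slot down (y of rack in the frame of shaker above -0.006 m and x of rack in the frame of shaker between 0.046 and 0.054 m and angle between the y axis of rack and the y axis of shaker, either way round below 0.06 rad and angle between rack's own z axis and vertical below 0.08 rad and contact force between pad and rack above 3 N and value of joint clamp_handle above 1.42 rad and x of ext_bar in the frame of bar_rest between -0.02 and 0.02 m and y of ext_bar in the frame of bar_rest between -0.008 and 0.008 m and z of ext_bar in the frame of bar_rest between 0.026 and 0.034 m and angle between the x axis of ext_bar and the x axis of bar_rest, either way round below 0.08 rad and angle between ext_bar's own z axis and vertical below 0.1 rad and linear speed of ext_bar below 0.02 m/s); the robot touches nothing.
It fails at once if the gripper or arm pushes the clamp handle itself (contact force between any of the fingers, the arm and handle_stub above 2 N).
It fails at once if the rack is lifted or tipped (z of rack in the frame of shaker above 0.055 m or angle between rack's own z axis and vertical above 0.35 rad).
It fails at once if a bystander is disturbed (distance of any of marker, small_box, tape, cover_box from where it was at the start of the episode above 0.03 m).
It also fails if it takes over 64 s, if anything falls off the work surface, if the arm or the gripper's body presses on something with over 40 N, if the wrist force passes 120 N, or if a joint passes its speed limit or range.

ROBOT

A 6-joint arm with a two-finger parallel gripper is mounted at the origin on a cart in front of the work surface, level with it; the furniture and walls round the work are solid. World frame = base frame: x ahead of the robot, y to its left, z up, the work surface at z = 0. Lengths are in mm, angles in degrees, forces in N, time in s.
With the tool pointing down it reaches from about 300 to 850 mm from the base axis. Payload 4.2 kg.
Tool frame: the origin (TCP) lies on the centre line of the jaws, within the pads' length; the fingertips stand 11 mm ahead of it and the grasp point (between the pads) lies 8 mm behind it; z points along the fingers, y is the line along which they close (so a half turn about z gives the same grasp; the last joint's range is limited). The gripper opens to 91 mm and grips with 3 to 60 N. Pads are 32 mm wide; open, the fingers measure 118 mm over their backs; the gripper's body (76 mm by 178 mm) begins 60 mm behind the grasp point.
Start: joints at [-77.063, 18.312, 89.639, -0, 72.044, -1.146], TCP at [139.918, -557.732, 224.976] pointing down, gripper open.
Joint ranges: [-177.97, 177.97], [-48.28, 115.42], [12.27, 149.76], [-77.06, 257.06], [2.81, 150.46], [-146.56, 146.56]. Speed limits (degrees/s): [147.25, 147.25, 180, 180, 180, 180].

INTERFACE

Orientations are given as [roll, pitch, yaw] about the fixed x, y, z axes, in that order (R = Rz(yaw) Ry(pitch) Rx(roll)).
In Python, from workcell import env, grab_frame, camera_model, models gives the robot as it stands.
- The arm moves only by the shell command python3 -m crank 'ROWS' [FORCE]. ROWS is text: rows parted by semicolons, each of 7 numbers parted by spaces: the closure, from -1 (fully open) to 1 (shut), so that 0 is half open, then the shift along the tool's x, y, z in mm, then the turn, a rotation vector about the tool's x, y, z in degrees. A call has 1 to 10 rows; each row shifts and turns the commanded pose from where the row before left it, along the tool's axes as they then stand; what a row does not reach is not made up. A row lasts 1/8 s, in which the tool goes at most 62.5 mm and 10.7 degrees, less where a joint would pass 70% of its speed; a pose out of reach is approached as far as the arm can. A call is refused whole if a number of a shift passes 62.5 or a number of a turn 10.7, either way. A call with a gripper value outside its range is refused whole. The fingers move at their own pace and stop on an object; FORCE is the grip in N (left out, the last holds). Time passes only in rows, so rows that do not move let the fingers close. It gives the time, the measured TCP pose, the force, the opening and the grip force at its end, in the units of the state.
- env.state(): the state, without advancing time (a new reading comes with each control period).
- grab_frame(name): name is "side" or "top" or "wrist"; returns the picture (420x560x3 uint8, blue, green, red); there is no depth.
- camera_model(name): a dict with "K" (3x3 intrinsics, pixels), "R" (3x3) and "t" (3): a world point X has camera coordinates R X + t; the wrist camera has in their place "mount" (4x4, takes a point from camera to tool coordinates, whose origin is the TCP and whose axes are the flange's). Camera axes: x right, y down, z forward; pixel columns grow to the right and rows downward; lengths in mm; the calibration is good to about 2 mm. A picture is of the moment at which its call begins: read the wrist's pose just before it. camera_model takes no time and is no camera call.
- env.job_done(): hands the job in; it is judged then, once.
Trained networks look in the newest picture that a camera, given by its name, has taken for a name from the list of things; names that differ only in an ending like _2 or _b are one class to them, and where a whole thing is asked for, a point or a joint stands for the part that bears it (a point fixed in the world has none). Each returns a list of dicts, best first, with "p" (0 to 1); they miss things now and then, are a little off and sometimes report something else, mostly with a low value. They report only what shows in the picture. A call takes as long as a camera call.
- models.search_frame(name, camera): "point" ([x, y, z] in mm, in world coordinates, good to about 4 mm: the middle of the surface that is visible of it).
The state is a dict: "time_s": time; "qpos": joint angles; "qvel": joint speeds; "effort": joint torques, N m; "ee_pos": TCP position; "ee_rot": TCP orientation; "force": force on the tool from outside, world axes, zero at the start; "torque": the same for the moment, N m; "gripper_width": finger opening in mm; "gripper_force": force on a finger pad.
Only numpy, scipy, OpenCV 4.12 (cv2) and the standard library are available. Lean on these libraries where they do the work, as an engineer would, in place of code of your own. Each camera call takes 0.05 s, during which the arm holds its last target. There are 200 camera calls.

## Working session

There is one attempt and no reset: what is moved stays moved. The work goes in short steps, Python scripts to look and compute and a shell command to move; the robot and the scene stay as the last step left them, time stands still between calls to the robot, and variables do not carry over. Pictures are saved under pics/ and viewed, at most 10 in all, crops included, and the job is handed in when it is done.

```bash
ls; mkdir -p pics
cat > h.py <<'E'
import numpy as np, cv2
from workcell import env, grab_frame, camera_model, models
from scipy.spatial.transform import Rotation as Ro
def tool():
    s=env.state(); T=np.eye(4); T[:3,:3]=Ro.from_euler('xyz',s['ee_rot'],degrees=True).as_matrix(); T[:3,3]=s['ee_pos']; return T
def cam(n,T=None):
    m=camera_model(n); K=np.array(m['K'])
    if 'mount' in m:
        W=np.linalg.inv((tool() if T is None else T)@np.array(m['mount'])); return K,W[:3,:3],W[:3,3]
    return K,np.array(m['R']),np.array(m['t'])
def proj(c,X):
    K,R,t=c; p=K@(R@np.array(X,float)+t); return p[:2]/p[2]
def ray(c,uv,z):  # intersect with plane z
    K,R,t=c; o=-R.T@t; d=R.T@np.linalg.inv(K)@[uv[0],uv[1],1]; return o+d*(z-o[2])/d[2]
E
python3 - <<'E'
from h import *
print(env.state())
for n in ['top','side']:
    f=grab_frame(n); cv2.imwrite(f'pics/{n}0.png',f)
    for o in ['shaker','fence','end_stop','rack_home','rack','clamp_pivot','stub_tip','handle_stub','ext_bar','bar_front','bar_rest','pad','marker','small_box','tape','cover_box']:
        r=models.search_frame(o,n); print(n,o,[(np.round(x['point']).tolist(),round(x['p'],2)) for x in r[:2]])
E
```

```text
pics
{'time_s': 0.0, 'qpos': array([-7.70638238e+01,  1.83502501e+01,  8.97082149e+01,  6.01251440e-04,
        7.20417367e+01, -1.14611414e+00]), 'qvel': array([-0.15478448,  0.01738868,  0.04341348, -0.06688505,  0.09866183,
       -0.10654834]), 'effort': array([-6.67178429e-04, -4.12465632e+01, -2.31973135e+01,  7.28462194e-02,
        4.56349051e-02, -1.46158372e-04]), 'ee_pos': array([ 139.79804859, -557.23960096,  224.12193917]), 'ee_rot': array([-1.79899830e+02, -2.57576652e-03,  1.40821023e+01]), 'force': array([-0.74866665, -0.27577061, -0.75483763]), 'torque': array([0.04795988, 0.03881007, 0.02908076]), 'gripper_force': 0.0, 'gripper_width': 90.97475125462495}
top shaker [([596.0, 216.0, 36.0], 0.85)]
top fence [([600.0, 210.0, 39.0], 0.79)]
top end_stop []
top rack_home [([603.0, 214.0, 37.0], 0.92), ([680.0, 442.0, 16.0], 0.59)]
top rack [([650.0, 180.0, 78.0], 0.57)]
top clamp_pivot [([598.0, 216.0, 40.0], 0.76), ([387.0, 313.0, 48.0], 0.72)]
top stub_tip [([424.0, 468.0, 13.0], 0.64), ([544.0, 275.0, 80.0], 0.59)]
top handle_stub [([546.0, 273.0, 80.0], 0.63)]
top ext
[... 603 characters left out ...]
.0, 261.0, 38.0], 0.59)]
side rack [([642.0, 196.0, 76.0], 0.83)]
side clamp_pivot [([594.0, 257.0, 33.0], 0.72)]
side stub_tip [([543.0, 275.0, 80.0], 0.57)]
side handle_stub [([546.0, 274.0, 84.0], 0.51)]
side ext_bar [([380.0, 332.0, 48.0], 0.7), ([595.0, 256.0, 36.0], 0.4)]
side bar_front [([381.0, 334.0, 46.0], 0.6), ([542.0, 272.0, 81.0], 0.33)]
side bar_rest [([379.0, 365.0, 8.0], 0.61)]
side pad [([612.0, 247.0, 70.0], 0.87)]
side marker [([418.0, 476.0, 13.0], 0.69)]
side small_box [([388.0, 112.0, 16.0], 0.6), ([419.0, 477.0, 13.0], 0.28)]
side tape [([605.0, 457.0, 19.0], 0.75), ([380.0, 367.0, 5.0], 0.52)]
side cover_box [([670.0, 446.0, 19.0], 0.78), ([604.0, 458.0, 21.0], 0.4)]
```

View pics/top0.png

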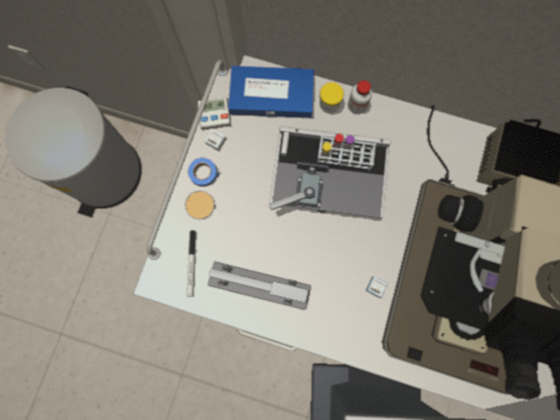

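View pics/side0.png

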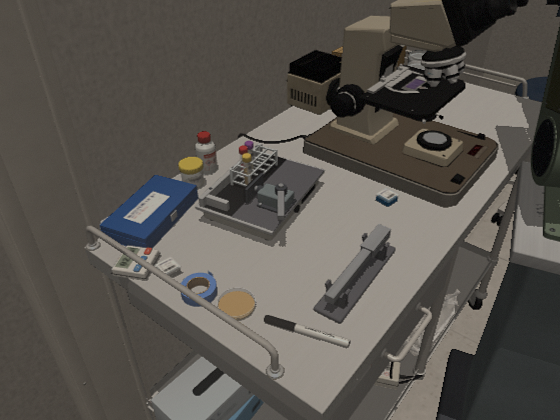

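Run:
```python
from h import *
for n in ['top','side']:
    K,R,t=cam(n); print(n,np.round(K[0]),np.round(-R.T@t),np.round(R[2],2))
print(np.round(camera_model('wrist')['mount'],2), np.round(camera_model('wrist')['K']))
c=cam('top')
for p in [(385,350),(500,385),(425,182),(520,395),(490,285),(560,290),(445,235),(425,310),(500,190)]:
    print(p,[np.round(ray(c,p,z)).tolist() for z in (0,200,400)])
cv2.imwrite('pics/w0.png',grab_frame('wrist'))
```

```text
top [480.   0. 283.] [333. 284. 963.] [ 0.21  0.01 -0.98]
side [508.   0. 279.] [260. 927. 614.] [ 0.32 -0.72 -0.61]
[[   0.     -0.97   -0.26   72.62]
 [   1.      0.     -0.      0.49]
 [   0.     -0.26    0.97 -159.62]
 [   0.      0.      0.      1.  ]] [[358.   0. 286.]
 [  0. 358. 209.]
 [  0.   0.   1.]]
(385, 350) [[271.0, 85.0, 0.0], [284.0, 126.0, 200.0], [297.0, 168.0, 400.0]]
(500, 385) [[217.0, -133.0, 0.0], [241.0, -46.0, 200.0], [265.0, 40.0, 400.0]]
(425, 182) [[611.0, 3.0, 0.0], [553.0, 61.0, 200.0], [495.0, 119.0, 400.0]]
(520, 395) [[201.0, -170.0, 0.0], [229.0, -76.0, 200.0], [256.0, 19.0, 400.0]]
(490, 285) [[405.0, -123.0, 0.0], [390.0, -38.0, 200.0], [375.0, 46.0, 400.0]]
(560, 290) [[401.0, -260.0, 0.0], [387.0, -147.0, 200.0], [373.0, -34.0, 400.0]]
(445, 235) [[501.0, -36.0, 0.0], [466.0, 30.0, 200.0], [431.0, 97.0, 400.0]]
(425, 310) [[350.0, 7.0, 0.0], [347.0, 64.0, 200.0], [343.0, 122.0, 400.0]]
(500, 190) [[601.0, -152.0, 0.0], [545.0, -61.0, 200.0], [490.0, 29.0, 400.0]]
```

View pics/w0.png

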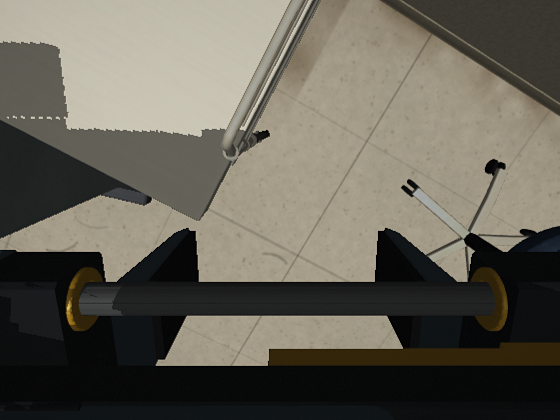

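Run:
```python
from h import *
ct,cs=cam('top'),cam('side')
for p in [(523,375),(515,345),(535,265),(500,290),(560,250),(560,390)]:
    print(p,[(z,np.round(ray(ct,p,z)[:2]).tolist(),np.round(proj(cs,ray(ct,p,z))).tolist()) for z in (100,200,250,300,350,400,450)])
for X in [(0,0,0),(0,0,300),(200,0,0),(200,-200,0),(200,-200,400),(100,-500,300)]: print(X,proj(ct,X).round(),proj(cs,X).round())
```

```text
(523, 375) [(100, [247.0, -130.0], [486.0, 118.0]), (200, [257.0, -82.0], [490.0, 81.0]), (250, [262.0, -58.0], [493.0, 60.0]), (300, [267.0, -34.0], [495.0, 37.0]), (350, [272.0, -10.0], [499.0, 12.0]), (400, [277.0, 14.0], [502.0, -17.0]), (450, [282.0, 38.0], [506.0, -49.0])]
(515, 345) [(100, [296.0, -119.0], [461.0, 116.0]), (200, [301.0, -72.0], [466.0, 80.0]), (250, [303.0, -49.0], [469.0, 59.0]), (300, [305.0, -26.0], [473.0, 36.0]), (350, [307.0, -2.0], [476.0, 11.0]), (400, [309.0, 21.0], [480.0, -18.0]), (450, [311.0, 44.0], [485.0, -50.0])]
(535, 265) [(100, [437.0, -162.0], [400.0, 96.0]), (200, [425.0, -111.0], [407.0, 63.0]), (250, [419.0, -85.0], [411.0, 44.0]), (300, [413.0, -59.0], [415.0, 23.0]), (350, [407.0, -33.0], [420.0, -1.0]), (400, [401.0, -7.0], [425.0, -27.0]), (450, [395.0, 19.0], [431.0, -57.0])]
(500, 290) [(100, [389.0, -98.0], [415.0, 112.0]), (200, [383.0, -53.0], [422.0, 77.0]), (250, [380.0, -31.0], [426.0, 56.0]), (300, [376.0, -9.0], [430.0, 34.0]), (350, [373.0, 13.0], [434.0, 9.0]), (400, [370.0, 35.0], [440.0, -19.0]), (450, [367.0, 57.0], [446.0, -51.0])]
(560, 250) [(100, [466.0, -209.0], [392.0, 86.0]), (200, [450.0, -152.0], [399.0, 55.0]), (250, [443.0, -123.0], [403.0, 36.0]), (300, [435.0, -95.0], [407.0, 16.0]), (350, [427.0, -66.0], [412.0, -7.0]), (400, [420.0, -38.0], [418.0, -32.0]), (450, [412.0, -9.0], [424.0, -61.0])]
(560, 390) [(100, [226.0, -191.0], [499.0, 107.0]), (200, [238.0, -136.0], [503.0, 72.0]), (250, [245.0, -109.0], [505.0, 52.0]), (300, [251.0, -81.0], [507.0, 30.0]), (350, [257.0, -54.0], [510.0, 5.0]), (400, [263.0, -26.0], [513.0, -22.0]), (450, [269.0, 2.0], [517.0, -53.0])]
(0, 0, 0) [432. 508.] [602. 219.]
(0, 0, 300) [508. 608.] [677.  67.]
(200, 0, 0) [430. 391.] [492. 195.]
(200, -200, 0) [536. 396.] [500. 147.]
(200, -200, 400) [727. 460.] [556. -42.]
(100, -500, 300) [912. 536.] [590. -18.]
```

```bash
python3 -m crank '-1 0 0 -60 0 0 0;-1 0 0 -60 0 0 0;-1 0 0 -60 0 0 0;-1 0 0 -60 0 0 0;-1 0 0 -60 0 0 0;-1 0 0 -60 0 0 0;-1 0 0 0 0 0 0'
python3 - <<'E'
from h import *
s=env.state(); print(s['qpos'].round(1)); cv2.imwrite('pics/w1.png',grab_frame('wrist'))
E
```

```text
time_s: 2.62
ee_pos: [140.0, -558.0, 590.9]
ee_rot: [179.2, 0.0, 14.1]
force: [1.3, -0.5, -0.1]
gripper_width: 91.2
gripper_force: 0.0
[-77.1  21.7  32.2   0.  125.3  -1.1]
```

View pics/w1.png

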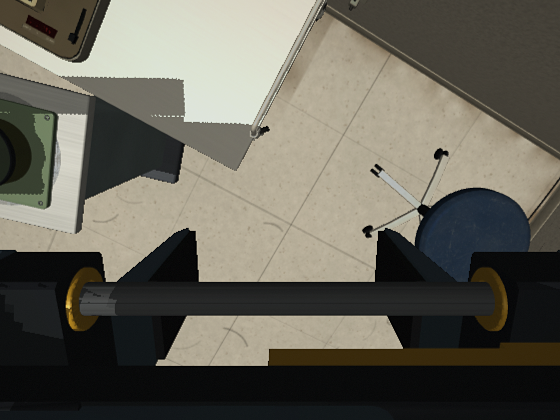

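```bash
python3 -m crank '-1 46 -41 0 0 0 0;-1 46 -41 0 0 0 0;-1 46 -41 0 0 0 0;-1 46 -41 0 0 0 0;-1 46 -41 0 0 0 0;-1 46 -41 0 0 0 0;-1 46 -41 0 0 0 0'; python3 -m crank '-1 18 -56 0 0 0 0;-1 18 -56 0 0 0 0;-1 18 -56 0 0 0 0;-1 18 -56 0 0 0 0;-1 18 -56 0 0 0 0;-1 18 -56 0 0 0 0;-1 0 0 0 0 0 -10;-1 0 0 0 0 0 -10;-1 0 0 0 0 0 -10'
python3 - <<'E'
from h import *
s=env.state(); print(s['qpos'].round(1))
E
```

```text
time_s: 3.55
ee_pos: [382.7, -199.0, 582.8]
ee_rot: [-179.8, 0.2, 14.1]
force: [0.5, -0.4, -0.4]
gripper_width: 90.9
gripper_force: 0.0
time_s: 4.68
ee_pos: [404.9, 151.4, 582.6]
ee_rot: [-179.9, 0.3, 44.5]
force: [0.0, 0.0, -0.0]
gripper_width: 91.2
gripper_force: 0.0
[ 19.    5.4  55.9  -0.  118.9  64.5]
```

```bash
python3 -m crank '-1 0 0 0 0 0 -9;-1 0 0 0 0 0 -9;-1 0 0 0 0 0 -9;-1 0 0 0 0 0 -9;-1 2 31 52 0 0 0;-1 2 31 52 0 0 0;-1 2 31 52 0 0 0;-1 2 31 52 0 0 0;-1 2 31 52 0 0 0;-1 0 0 0 0 0 0'
python3 - <<'E'
from h import *
s=env.state(); print(s['qpos'].round(1))
T=tool(); np.save('T2.npy',T); cv2.imwrite('pics/w2.png',grab_frame('wrist'))
for o in ['rack','clamp_pivot','stub_tip','end_stop','rack_home','fence','shaker']:
    r=models.search_frame(o,'wrist'); print(o,[(np.round(x['point']).tolist(),round(x['p'],2)) for x in r[:2]])
E
```

```text
time_s: 5.92
ee_pos: [557.5, 133.2, 317.5]
ee_rot: [-179.2, 0.3, 80.0]
force: [-0.5, -0.2, 0.0]
gripper_width: 91.1
gripper_force: 0.0
[12.3 16.2 79.4 -0.  85.2 22.3]
rack [([648.0, 181.0, 76.0], 0.73)]
clamp_pivot [([603.0, 224.0, 37.0], 0.59)]
stub_tip [([546.0, 274.0, 77.0], 0.59)]
end_stop [([606.0, 227.0, 40.0], 0.9)]
rack_home [([608.0, 222.0, 38.0], 0.83)]
fence [([606.0, 226.0, 38.0], 0.75), ([392.0, 106.0, 18.0], 0.47)]
shaker [([602.0, 219.0, 39.0], 0.98)]
```

View pics/w2.png

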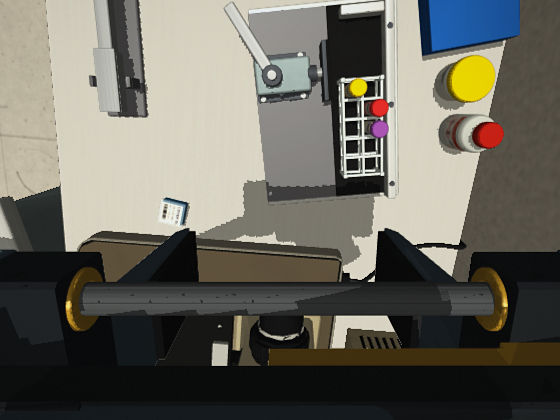

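Run:
```python
from h import *
c=cam('wrist',np.load('T2.npy'))
def P(u,v,z): r=ray(c,(u,v),z).round(1); return r[:2]
for n,a in dict(cap=(273,75,86),tip=(233,8,80),fence_near_in=(385,196,60),fence_far_in=(384,5,60),fence_near_out=(397,196,60),fence_far_out=(396,5,60),plat_near_clamp=(267,201,40),rack1=(341,177,78),rack2=(382,174,78),rack3=(342,77,78),rack4=(381,73,78),end1=(249,11,60),barfrontL=(97,113,50),barfrontR=(119,117,50),restcorner=(146,116,8)).items(): print(n,P(*a))
```

```text
cap [560.1 243.6]
tip [532.1 312.9]
fence_near_in [665.8  89.8]
fence_far_in [685.6 293.4]
fence_near_out [679.9  87.4]
fence_far_out [697.8 291.2]
plat_near_clamp [524. 103.]
rack1 [615.5 125.1]
rack2 [661.1 120.6]
rack3 [630.6 229.9]
rack4 [671.1 226.7]
end1 [546.  312.6]
barfrontL [350.6 242. ]
barfrontR [374.5 233.3]
restcorner [389.4 231.3]
```

```bash
python3 -m crank '1 0 0 0 0 0 -4.5;1 -16 43 0 0 0 0;1 -16 43 0 0 0 0;1 0 0 45 0 0 0;1 0 0 45 0 0 0;1 0 0 45 0 0 0;1 0 0 35 0 0 0;1 0 0 0 0 0 0' 40
python3 - <<'E'
from h import *
T=tool(); np.save('T3.npy',T); cv2.imwrite('pics/w3.png',grab_frame('wrist'))
E
```

```text
time_s: 7.32
ee_pos: [640.7, 94.2, 152.8]
ee_rot: [-179.7, 0.1, 84.6]
force: [-0.0, 0.3, 0.5]
gripper_width: 14.1
gripper_force: 0.0
```

View pics/w3.png

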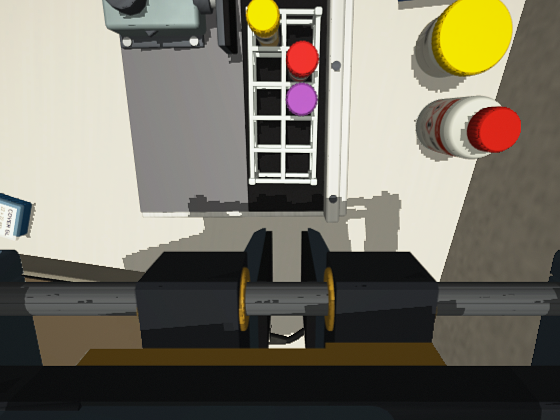

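```bash
python3 - <<'E'
from h import *
T=np.load('T3.npy');c=cam('wrist',T)
def P(n,u,v,z): r=ray(c,(u,v),z); print(n,r.round(1),(T[:3,:3].T@(r-T[:3,3])).round(1))
P('rL',249,183,78);P('rR',316,185,78);P('rFarL',250,17,78);P('rFarR',320,9,78);P('plat',141,214,40);P('fence near in',325,221,60);P('fence in far',327,0,60);P('clamp base',120,40,40)
E
python3 -m crank '1 0 0 40 0 0 0;1 0 0 40 0 0 0;1 0 0 0 0 0 0'
```

```text
rL [618.3 124.1  78. ] [ 27.7 -24.7  74.9]
rR [662.6 118.6  78. ] [26.4 19.9 74.7]
rFarL [631.  223.2  78. ] [127.5 -21.4  74.7]
rFarR [672.6 223.5  78. ] [131.8  20.   74.5]
plat [525.3 100.4  40. ] [  -4.6 -114.9  113.4]
fence near in [668.3  87.4  60. ] [-4.1 28.6 92.6]
fence in far [679.2 232.6  60. ] [141.4  25.8  92.5]
clamp base [535.8 226.6  40. ] [ 122.  -116.3  113.3]
time_s: 7.75
ee_pos: [641.7, 94.3, 74.5]
ee_rot: [-179.9, 0.0, 84.6]
force: [0.5, -0.2, 0.0]
gripper_width: 0.5
gripper_force: 0.0
```

```bash
python3 -m crank '1 0 0 8 0 0 0;1 8 0 0 0 0 0;1 8 0 0 0 0 0;1 8 0 0 0 0 0;1 8 0 0 0 0 0;1 8 0 0 0 0 0;1 8 0 0 0 0 0;1 8 0 0 0 0 0;1 6 0 0 0 0 0;1 4 0 0 0 0 0'
```

```text
time_s: 9.0
ee_pos: [648.6, 160.4, 66.9]
ee_rot: [-180.0, 0.0, 84.6]
force: [0.2, -4.8, 2.6]
gripper_width: 0.2
gripper_force: 1.9
```

```bash
python3 -m crank '1 3 0 0 0 0 0;1 3 0 0 0 0 0;1 0 0 0 0 0 0'; python3 -m crank '1 3 0 0 0 0 0;1 0 0 0 0 0 0'
```

```text
time_s: 9.38
ee_pos: [649.2, 166.5, 66.8]
ee_rot: [-180.0, -0.0, 84.6]
force: [-0.6, -2.2, 1.5]
gripper_width: -0.0
gripper_force: 1.0
time_s: 9.62
ee_pos: [649.2, 167.8, 66.8]
ee_rot: [-180.0, 0.1, 84.6]
force: [-0.6, -7.0, 3.3]
gripper_width: 0.5
gripper_force: 3.3
```

```bash
python3 -m crank '1 3 0 0 0 0 0;1 0 0 0 0 0 0;1 0 0 0 0 0 0'
python3 - <<'E'
from h import *
T=tool(); np.save('T4.npy',T); cv2.imwrite('pics/w4.png',grab_frame('wrist'))
E
```

```text
time_s: 10.0
ee_pos: [649.1, 168.0, 66.8]
ee_rot: [-179.9, 0.4, 84.6]
force: [-1.0, -12.8, 5.7]
gripper_width: 0.3
gripper_force: 6.8
```

View pics/w4.png

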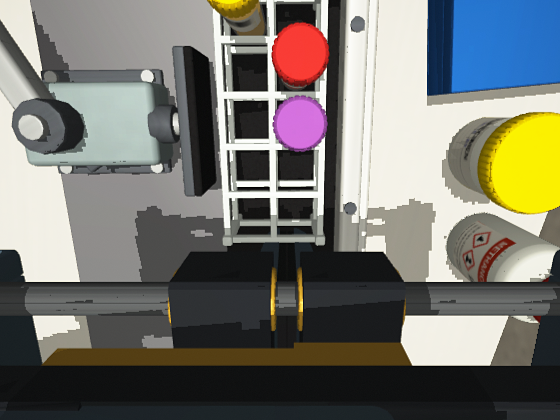

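```bash
python3 -m crank '1 -13 0 0 0 0 0;1 0 0 -50 0 0 0;1 0 0 -55 0 0 0;1 0 0 -55 0 0 0;-1 11 -57 -20 0 0 0;-1 11 -57 0 0 0 0;-1 11 -57 0 0 0 0;-1 11 -57 0 0 0 0;-1 11 -57 0 0 0 0;-1 0 0 0 0 0 9.6'; python3 -m crank '-1 0 0 0 0 0 0'
python3 - <<'E'
from h import *
c=cam('wrist',np.load('T4.npy'))
def P(n,u,v,z): r=ray(c,(u,v),z); print(n,r.round(1))
P('cap',31,128,86);P('rackL',228,241,78);P('rackR',321,239,78);P('fence in',336,240,60);P('fence in2',342,0,60);P('padfaceL',214,190,70);P('rackFarL',218,10,78)
T=tool(); np.save('T5.npy',T); cv2.imwrite('pics/w5.png',grab_frame('wrist'))
for o in ['ext_bar','bar_rest','bar_front']:
    r=models.search_frame(o,'wrist'); print(o,[(np.round(x['point']).tolist(),round(x['p'],2)) for x in r[:2]])
E
```

```text
time_s: 11.3
ee_pos: [366.0, 241.8, 246.9]
ee_rot: [-179.9, -0.1, 74.9]
force: [1.5, -0.5, 0.4]
gripper_width: 57.6
gripper_force: 0.0
time_s: 11.42
ee_pos: [369.3, 241.5, 247.0]
ee_rot: [-180.0, -0.1, 75.2]
force: [0.1, -0.6, 0.2]
gripper_width: 67.2
gripper_force: 0.0
cap [558.6 243.9  86. ]
rackL [625.5 188.7  78. ]
rackR [666.2 185.8  78. ]
fence in [674.7 177.8  60. ]
fence in2 [683.2 283.   60. ]
padfaceL [620.9 210.3  70. ]
rackFarL [634.2 279.5  78. ]
ext_bar [([381.0, 317.0, 40.0], 0.85)]
bar_rest [([381.0, 348.0, 4.0], 0.8)]
bar_front [([383.0, 322.0, 47.0], 0.86), ([549.0, 276.0, 78.0], 0.38)]
```

View pics/w5.png

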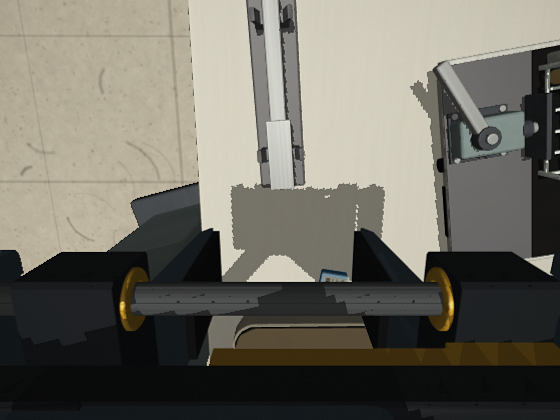

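Run:
```python
from h import *
T=np.load('T5.npy');c=cam('wrist',T); c2=cam('wrist',np.load('T2.npy'))
def P(n,u,v,z): r=ray(c,(u,v),z); print(n,r.round(1),(T[:3,:3].T@(r-T[:3,3])).round(1)); return r
P('cap',488,138,86);P('stubtip',441,68,80)
a=P('fL',270,189,50);b=P('fR',293,189,50);P('hL',266,122,50);P('hR',291,122,50);P('shL',264,3,46);P('shR',280,3,46)
P('restFL',258,188,8);P('restFR',304,184,8); P('restL far',247,10,8)
M=lambda c:c[0]@np.c_[c[1],c[2]]
for p,q in [((281.5,189),(108,115))]:
    X=cv2.triangulatePoints(M(c),M(c2),np.array(p,float),np.array(q,float)); print('tri',(X[:3]/X[3]).ravel().round(1))
X=cv2.triangulatePoints(M(c),M(c2),np.array([488,138.]),np.array([273,75.])); print('tri cap',(X[:3]/X[3]).ravel().round(1))
X=cv2.triangulatePoints(M(c),M(c2),np.array([441,68.]),np.array([233,8.])); print('tri tip',(X[:3]/X[3]).ravel().round(1))
```

```text
cap [554.5 246.   86. ] [ 51.6 177.8 161. ]
stubtip [525.6 314.1  80. ] [110.  132.5 167.1]
fL [353.2 244.3  50. ] [ -1.7 -16.3 197. ]
fR [375.8 238.3  50. ] [ -1.7   7.1 197. ]
hL [367.1 309.   50. ] [ 64.4 -19.4 197.1]
hR [390.5 302.8  50. ] [ 64.4   4.8 197.1]
shL [393.4 410.1  46. ] [168.9 -19.9 201.3]
shR [407.4 406.4  46. ] [168.9  -5.4 201.2]
restFL [336.3 241.1   8. ] [ -9.2 -31.8 239. ]
restFR [387.8 232.2   8. ] [ -4.6  20.3 239. ]
restL far [375.8 418.8   8. ] [172.7 -39.1 239.3]
tri [363.4 239.4  49. ]
tri cap [559.7 244.3  76.2]
tri tip [530.5 315.1  69.2]
```

```bash
python3 -m crank '-1 51 -4.8 0 0 0 0;-1 52 -4.8 0 0 0 0;-1 0 0 50 0 0 -2.7;-1 0 0 50 0 0 0;-1 0 0 50 0 0 0;-1 0 0 30 0 0 0;-1 0 0 0 0 0 0'
python3 - <<'E'
from h import *
T=tool(); c=cam('wrist',T); f=grab_frame('wrist'); cv2.imwrite('pics/w6.png',f); np.save('T6.npy',T)
E
```

```text
time_s: 12.5
ee_pos: [386.5, 341.4, 64.6]
ee_rot: [-179.8, 0.3, 77.7]
force: [0.8, 0.2, 1.0]
gripper_width: 91.3
gripper_force: 0.0
```

View pics/w6.png

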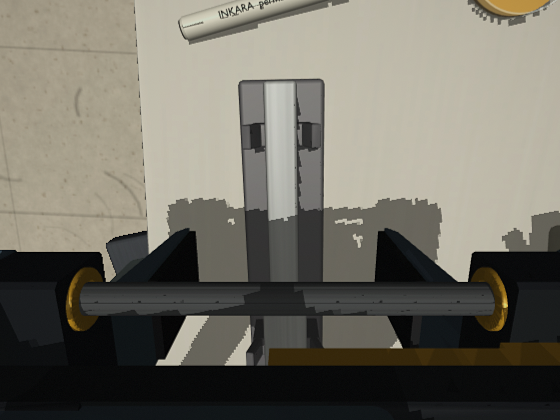

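```bash
python3 -m crank '-1 0 0 32 0 0 0;-1 0 0 0 0 0 0;1 0 0 0 0 0 0;1 0 0 0 0 0 0;1 0 0 0 0 0 0;1 0 0 0 0 0 0;1 0 0 0 0 0 0' 60
python3 - <<'E'
from h import *
T=np.load('T6.npy');c=cam('wrist',T)
def P(n,u,v,z): r=ray(c,(u,v),z); print(n,r.round(1),(T[:3,:3].T@(r-T[:3,3])).round(1)); return r
P('barend',281,82,46);P('shaft mid',281,150,46);P('support mid',282,136,44);P('restend',281,80,8)
E
```

```text
time_s: 13.42
ee_pos: [387.4, 342.7, 35.0]
ee_rot: [180.0, -0.0, 77.7]
force: [-0.2, -0.1, 0.1]
gripper_width: 44.1
gripper_force: 0.0
barend [402.6 426.5  46. ] [86.6 -2.4 18.2]
shaft mid [395.7 395.6  46. ] [55.  -2.5 18.3]
support mid [397.6 402.   44. ] [61.6 -2.  20.3]
restend [402.8 430.5   8. ] [90.8 -2.9 56.2]
```

```bash
python3 -m crank '1 0 -2 0 0 0 0;1 0 0 0 0 0 0;1 0 0 0 0 0 0;1 0 0 0 0 0 0;1 0 0 0 0 0 0;1 0 0 0 0 0 0'
```

```text
time_s: 14.18
ee_pos: [385.3, 343.1, 34.8]
ee_rot: [-180.0, 0.0, 77.7]
force: [-0.4, 0.2, -0.4]
gripper_width: 15.4
gripper_force: 59.9
```

```bash
python3 -m crank '1 0 0 -45 0 0 0;1 0 0 -50 0 0 0;1 0 0 -50 0 0 0;1 -26 48 -20 0 0 -8.8;1 0 0 -20 0 0 0'; python3 -m crank '1 -10 53 0 0 0 -8.8;1 -15 48 0 0 0 -8.8;1 -28 42 0 0 0 -8.9;1 0 0 0 0 0 0;1 0 0 0 0 0 0'
python3 - <<'E'
from h import *
T=tool(); print(T[:3,3].round(1)); c=cam('wrist',T); cv2.imwrite('pics/w7.png',grab_frame('wrist')); np.save('T7.npy',T)
E
```

```text
time_s: 14.8
ee_pos: [428.8, 305.6, 220.8]
ee_rot: [179.9, 0.0, 86.4]
force: [-0.3, -0.0, -0.9]
gripper_width: 15.6
gripper_force: 59.9
time_s: 15.42
ee_pos: [575.1, 266.6, 219.1]
ee_rot: [-179.9, -0.0, 112.9]
force: [-0.3, -0.6, -1.5]
gripper_width: 15.3
gripper_force: 59.9
[575.1 266.6 219.1]
```

View pics/w7.png

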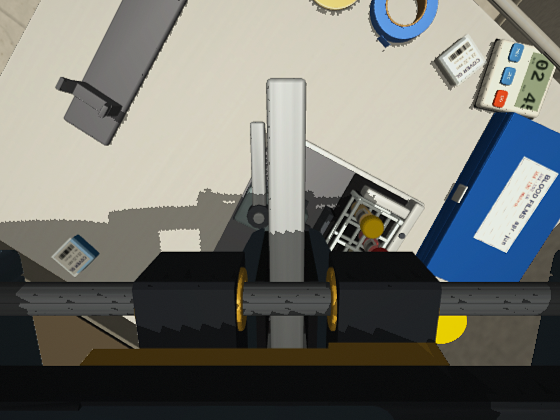

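Run:
```python
from h import *
T=np.load('T7.npy');c=cam('wrist',T)
def P(n,u,v,z): r=ray(c,(u,v),z); t=(T[:3,:3].T@(r-T[:3,3])); print(n,r.round(1),t.round(1)); return r
a=P('tip',257.5,122,80);b=P('cap',259,216,86);P('tipL',251,122,80);P('tipR',264.5,122,80);P('nearL',250,200,80)
P('barend',286.5,80,230);P('barmid',286.5,200,230)
d=a-b; print(np.degrees(np.arctan2(d[1],d[0])),np.hypot(*d[:2]))
f=cv2.imread('pics/w7.png'); cv2.imwrite('pics/w7c.png',cv2.resize(f[100:240,210:330],None,fx=5,fy=4,interpolation=cv2.INTER_CUBIC))
```

```text
tip [527.7 317.8  80. ] [ 65.6 -23.4 139.2]
cap [558.  246.4  86. ] [-11.9 -23.2 133.1]
tipL [522.9 315.8  80. ] [ 65.6 -28.7 139.2]
tipR [532.9 320.   80. ] [ 65.6 -17.7 139.1]
nearL [545.9 254.9  80. ] [  0.6 -31.2 139.2]
barend [541.9 344.9 230. ] [ 85.   -0.1 -10.9]
barmid [560.8 300.3 230. ] [ 36.7  -0.1 -10.9]
113.02517354321746 77.5582680654479
```

View pics/w7c.png

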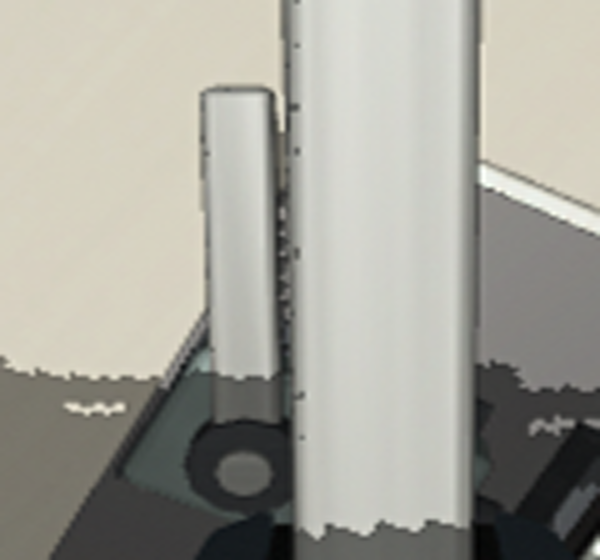

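```bash
python3 -m crank '1 58 -11.6 0 0 0 0;1 58 -11.6 0 0 0 0;1 0 0 50 0 0 0;1 0 0 50 0 0 0;1 0 0 24 0 0 0;1 0 0 0 0 0 0'
python3 - <<'E'
from h import *
c7=np.load('T7.npy'); s=tool(); print((c7[:3,:3].T@(s[:3,3]-c7[:3,3])).round(1))
# bar seen by top & side: expected pixels of bar outline for check
f=grab_frame('side'); cv2.imwrite('pics/s8.png',f)
for n in ['side']:
  for o in ['bar_front','ext_bar','handle_stub','stub_tip']:
    print(o,[(np.round(x['point']).tolist(),round(x['p'],2)) for x in models.search_frame(o,n)[:2]])
E
```

```text
time_s: 16.23
ee_pos: [506.7, 364.1, 94.3]
ee_rot: [-179.7, 0.1, 113.1]
force: [-0.4, 0.3, -2.1]
gripper_width: 15.8
gripper_force: 59.9
[116.5 -24.7 124.9]
bar_front [([495.0, 384.0, 108.0], 0.97)]
ext_bar [([496.0, 386.0, 105.0], 0.96)]
handle_stub []
stub_tip []
```

```bash
python3 -m crank '1 0 1 6 0 0 0;1 0 0 6 0 0 0;1 0 0 3 0 0 0;1 0 0 0 0 0 0'; python3 -m crank '1 0 0 4 0 0 0;1 0 0 4 0 0 0;1 0 0 0 0 0 0'
```

```text
time_s: 16.98
ee_pos: [510.9, 365.4, 82.9]
ee_rot: [179.8, -0.0, 113.0]
force: [-1.2, -0.2, 9.1]
gripper_width: 15.6
gripper_force: 60.0
time_s: 17.35
ee_pos: [509.7, 364.5, 71.9]
ee_rot: [-179.9, 0.0, 113.0]
force: [0.1, -0.1, -2.0]
gripper_width: 15.8
gripper_force: 60.0
```

Run:
```python
from h import *
c7=np.load('T7.npy')
for p in [(506.7,364.1,94.3),(510.9,365.4,82.9),tool()[:3,3]]: print((c7[:3,:3].T@(np.array(p)-c7[:3,3])).round(1))
c=cam('wrist'); f=grab_frame('wrist')
```

```text
[116.4 -24.7 124.9]
[116.  -20.3 136.3]
[115.6 -21.8 147.3]
```

```bash
python3 -m crank '1 -0.7 -13.5 0 0 0 -6;1 -0.7 -13.5 0 0 0 -6;1 -0.7 -13.5 0 0 0 -6;1 -0.7 -13.5 0 0 0 -6;1 -0.7 -13.5 0 0 0 -6;1 0 0 0 0 0 0'
python3 - <<'E'
from h import *
s=env.state();d=np.array(s['ee_pos'][:2])-[558,245.5]; print(np.hypot(*d),np.degrees(np.arctan2(d[1],d[0])),s['torque'].round(2))
E
```

```text
time_s: 18.15
ee_pos: [458.6, 326.6, 72.7]
ee_rot: [179.6, -0.1, 142.9]
force: [2.5, 9.3, -8.4]
gripper_width: 15.5
gripper_force: 60.0
128.29576411196152 140.77042912171922 [ 1.75 -0.27  0.09]
```

```bash
python3 -m crank '1 -0.7 -13.5 0 0 0 -6;1 -0.7 -13.5 0 0 0 -6;1 -0.7 -13.5 0 0 0 -6;1 -0.7 -13.5 0 0 0 -6;1 0 0 0 0 0 0'
python3 - <<'E'
from h import *
s=env.state();d=np.array(s['ee_pos'][:2])-[558,245.5]; print(np.hypot(*d),np.degrees(np.arctan2(d[1],d[0])),s['torque'].round(2))
E
```

```text
time_s: 18.77
ee_pos: [433.7, 278.6, 72.7]
ee_rot: [179.6, -0.2, 166.9]
force: [-4.4, 15.5, -4.5]
gripper_width: 15.7
gripper_force: 60.0
128.6374908793809 165.08191657328607 [2.68 0.89 0.5 ]
```

```bash
python3 -m crank '1 -0.7 -13.5 0 0 0 -6;1 -0.7 -13.5 0 0 0 -6;1 -0.7 -13.5 0 0 0 -6;1 -0.7 -13.5 0 0 0 -6;1 0 0 0 0 0 0'
python3 - <<'E'
from h import *
s=env.state();d=np.array(s['ee_pos'][:2])-[558,245.5]; print(np.hypot(*d),np.degrees(np.arctan2(d[1],d[0])),s['torque'].round(2),s['qpos'].round())
E
```

```text
time_s: 19.4
ee_pos: [433.2, 221.0, 72.6]
ee_rot: [-180.0, -0.0, -169.1]
force: [0.1, 0.7, -1.4]
gripper_width: 15.3
gripper_force: 60.0
127.12410186023271 -168.9108854607193 [ 0.12 -0.17 -0.02] [ 26.  19. 113.  -0.  47. -75.]
```

```bash
python3 -m crank '1 -0.4 -9 0 0 0 -4;1 0 0 0 0 0 0'; python3 -m crank '1 -0.4 -9 0 0 0 -4;1 0 0 0 0 0 0;1 0 0 0 0 0 0'
python3 - <<'E'
from h import *
s=env.state();d=np.array(s['ee_pos'][:2])-[558,245.5]; print(np.hypot(*d),np.degrees(np.arctan2(d[1],d[0])),s['torque'].round(2))
f=grab_frame('top');grab_frame('side')
for n in ['top','side']:
  for o in ['pad','handle_stub','clamp_pivot','stub_tip']:
    print(n,o,[(np.round(x['point']).tolist(),round(x['p'],2)) for x in models.search_frame(o,n)[:2]])
E
```

```text
time_s: 19.65
ee_pos: [436.6, 211.7, 72.9]
ee_rot: [-179.9, 0.0, -165.1]
force: [3.8, -6.4, -2.0]
gripper_width: 15.7
gripper_force: 60.0
time_s: 20.02
ee_pos: [438.7, 204.5, 73.0]
ee_rot: [180.0, 0.0, -161.1]
force: [0.1, -0.4, -1.4]
gripper_width: 15.5
gripper_force: 60.0
126.16208598810944 -161.0580652889326 [ 0.11 -0.12 -0.02]
top pad [([630.0, 238.0, 73.0], 0.65)]
top handle_stub [([553.0, 248.0, 83.0], 0.56)]
top clamp_pivot [([616.0, 215.0, 42.0], 0.72), ([628.0, 235.0, 74.0], 0.29)]
top stub_tip [([554.0, 247.0, 82.0], 0.65)]
side pad [([630.0, 246.0, 70.0], 0.81)]
side handle_stub [([553.0, 246.0, 86.0], 0.65)]
side clamp_pivot [([602.0, 261.0, 34.0], 0.68), ([606.0, 458.0, 21.0], 0.63)]
side stub_tip [([601.0, 262.0, 35.0], 0.56), ([551.0, 247.0, 82.0], 0.49)]
```

```bash
python3 -m crank '1 -0.1 -5 0 0 0 -2;1 0 0 0 0 0 0'; python3 -m crank '1 0 5 0 0 0 2;1 0 -0.5 -10 0 0 0;1 0 0 -10 0 0 0;1 0 0 -20 0 0 0;1 0 0 -50 0 0 0;1 0 0 -60 0 0 0;1 0 0 0 0 0 0'
```

```text
time_s: 20.78
ee_pos: [440.1, 199.8, 72.9]
ee_rot: [180.0, 0.0, -159.1]
force: [-0.8, 2.3, -1.7]
gripper_width: 15.8
gripper_force: 60.0
time_s: 21.65
ee_pos: [441.5, 204.6, 228.6]
ee_rot: [180.0, 0.7, -161.0]
force: [0.6, 0.3, -2.1]
gripper_width: 15.6
gripper_force: 60.0
```

```bash
python3 -m crank '1 0 0 0 0 0 10.1;1 0 0 0 0 0 10.1;1 0 0 0 0 0 10.1;1 0 0 0 0 0 10.1;1 0 0 0 0 0 10.1;1 0 0 0 0 0 10.1;1 0 0 0 0 0 10.1;1 0 0 0 0 0 10.1;1 0 0 0 0 0 10.1;1 0 0 0 0 0 10.1'; python3 -m crank '1 0 0 0 0 0 10.1;1 0 0 0 0 0 10.1;1 0 0 0 0 0 0';  python3 - <<'E'
from h import *
g=grab_frame('wrist'); f=cv2.imread('pics/w7.png'); cv2.imwrite('pics/w9.png',g)
for im in (f,g):
    q=im.astype(int).sum(2)/3
    for r in (90,110,130,150,170,190,210): 
        e=np.abs(np.diff(q[r,240:330])); print(r,[(int(240+i),int(e[i])) for i in np.argsort(-e)[:5]])
    e=np.diff(q[60:110,286]); print('col',[(60+int(i),int(e[i])) for i in np.argsort(-abs(e))[:4]])
E
```

```text
time_s: 22.9
ee_pos: [437.9, 203.1, 222.0]
ee_rot: [-179.9, 0.0, 97.6]
force: [-0.4, 0.0, -2.0]
gripper_width: 15.7
gripper_force: 60.0
time_s: 23.28
ee_pos: [438.0, 203.2, 222.2]
ee_rot: [-179.9, 0.1, 77.9]
force: [-0.8, -0.4, -1.4]
gripper_width: 15.8
gripper_force: 60.0
90 [(265, 106), (305, 69), (306, 34), (266, 32), (303, 31)]
110 [(305, 87), (266, 58), (267, 44), (265, 43), (269, 38)]
130 [(266, 145), (305, 117), (265, 104), (267, 78), (249, 73)]
150 [(264, 71), (305, 55), (262, 54), (313, 51), (314, 45)]
170 [(264, 81), (250, 68), (266, 44), (268, 43), (305, 41)]
190 [(307, 63), (246, 60), (308, 59), (265, 56), (243, 56)]
210 [(268, 69), (303, 54), (247, 44), (304, 43), (322, 30)]
col [(77, -81), (78, 32), (79, 22), (80, 20)]
90 [(266, 80), (306, 73), (268, 43), (302, 38), (304, 32)]
110 [(301, 84), (305, 76), (267, 61), (268, 53), (266, 45)]
130 [(267, 115), (305, 104), (268, 62), (269, 29), (304, 28)]
150 [(267, 115), (307, 72), (268, 54), (304, 45), (305, 34)]
170 [(328, 82), (267, 80), (308, 60), (304, 51), (305, 46)]
190 [(255, 89), (264, 89), (252, 87), (261, 86), (267, 79)]
210 [(269, 52), (303, 42), (301, 29), (270, 27), (300, 22)]
col [(78, -99), (79, 53), (80, 25), (81, 24)]
```

```bash
python3 -m crank '1 41.8 -27.1 0 0 0 0;1 41.8 -27.1 0 0 0 0;1 41.8 -27.1 0 0 0 0.2;1 0 0 50 0 0 0;1 0 0 50 0 0 0;1 0 0 30 0 0 0;1 0 0 0 0 0 0;1 0 0 0 0 0 0'
python3 - <<'E'
from h import *
T=tool(); print((T[:3,:3].T@(np.array([385.3,343.1,34.8])-T[:3,3])).round(1))
E
```

```text
time_s: 24.32
ee_pos: [386.5, 344.0, 94.0]
ee_rot: [179.9, -0.1, 77.6]
force: [0.1, 0.8, -1.8]
gripper_width: 15.7
gripper_force: 60.0
[-1.2 -1.1 59.2]
```

```bash
python3 -m crank '1 -1 -1 30 0 0 0;1 0 0 12 0 0 0;1 0 0 6 0 0 0;1 0 0 6 0 0 0;1 0 0 3 0 0 0;1 0 0 0 0 0 0;1 0 0 0 0 0 0'
```

```text
time_s: 25.2
ee_pos: [385.0, 342.8, 37.2]
ee_rot: [179.9, -0.1, 77.6]
force: [-2.0, -2.5, 4.5]
gripper_width: 15.8
gripper_force: 60.0
```

```bash
python3 -m crank '1 0 0 2 0 0 0;1 0 0 0 0 0 0;1 0 0 0 0 0 0'
```

```text
time_s: 25.58
ee_pos: [385.0, 342.6, 35.8]
ee_rot: [179.9, -0.1, 77.6]
force: [-2.6, -4.9, 9.6]
gripper_width: 15.6
gripper_force: 60.0
```

```bash
python3 -m crank '0 0 0 0 0 0 0;0 0 0 0 0 0 0;-1 0 0 0 0 0 0;-1 0 0 0 0 0 0;-1 0 0 0 0 0 0;-1 0 0 0 0 0 0;-1 0 0 -30 0 0 0;-1 0 0 -50 0 0 0;-1 0 0 -50 0 0 0;-1 0 0 -30 0 0 0'; python3 -m crank '-1 -52 0 -30 0 0 0;-1 -52 0 -30 0 0 0;-1 0 0 0 0 0 0;-1 0 0 0 0 0 0'
python3 - <<'E'
from h import *
T=tool(); np.save('T10.npy',T); grab_frame('wrist'); f=grab_frame('wrist'); cv2.imwrite('pics/w10.png',f); 
for n in ['wrist','top','side']:
  if n!='wrist': cv2.imwrite(f'pics/{n}10.png',grab_frame(n))
  for o in ['ext_bar','bar_rest','handle_stub','rack','pad','marker','small_box','tape','cover_box']:
    print(n,o,[(np.round(x['point']).tolist(),round(x['p'],2)) for x in models.search_frame(o,n)[:1]])
# edges across bar/rest in tool-aligned columns
q=f.astype(int).sum(2)/3
for r in (20,60,100,130,160,180): 
    e=np.abs(np.diff(q[r,230:330])); print(r,sorted([(int(230+i),int(e[i])) for i in np.argsort(-e)[:6]]))
E
```

```text
time_s: 26.82
ee_pos: [385.1, 343.1, 196.6]
ee_rot: [179.9, -0.2, 77.6]
force: [0.0, 1.2, -0.5]
gripper_width: 91.0
gripper_force: 0.0
time_s: 27.32
ee_pos: [362.1, 241.2, 253.8]
ee_rot: [180.0, -0.0, 77.6]
force: [-0.3, 0.0, -0.2]
gripper_width: 91.0
gripper_force: 0.0
wrist ext_bar [([374.0, 318.0, 44.0], 0.78)]
wrist bar_rest [([634.0, 199.0, 50.0], 0.67)]
wrist handle_stub [([529.0, 241.0, 81.0], 0.94)]
wrist rack [([632.0, 195.0, 49.0], 0.57)]
wrist pad [([629.0, 242.0, 51.0], 0.59)]
wrist marker []
wrist small_box [([392.0, 116.0, 18.0], 0.83)]
wrist tape []
wrist cover_box []
top ext_bar [([399.0, 378.0, 48.0], 0.89)]
top bar_rest [([386.0, 378.0, 9.0], 0.71)]
top handle_stub [([544.0, 240.0, 77.0], 0.47)]
top rack [([660.0, 244.0, 77.0], 0.64)]
top pad [([629.0, 237.0, 75.0], 0.49)]
top marker [([423.0, 468.0, 14.0], 0.83)]
top small_box []
top tape [([609.0, 465.0, 18.0], 0.8)]
top cover_box []
side ext_bar [([380.0, 335.0, 51.0], 0.86)]
side bar_rest [([378.0, 369.0, 8.0], 0.93)]
side handle_stub [([529.0, 239.0, 81.0], 0.57)]
side rack [([658.0, 259.0, 77.0], 0.94)]
side pad [([631.0, 245.0, 68.0], 0.7)]
side marker [([418.0, 474.0, 12.0], 0.85)]
side small_box []
side tape [([604.0, 456.0, 18.0], 0.81)]
side cover_box [([658.0, 261.0, 74.0], 0.69)]
20 [(261, 136), (266, 61), (279, 59), (297, 66), (306, 63), (310, 110)]
60 [(263, 79), (279, 63), (294, 57), (295, 65), (297, 66), (310, 113)]
100 [(264, 138), (265, 49), (279, 51), (293, 52), (294, 55), (310, 124)]
130 [(265, 138), (266, 49), (275, 86), (298, 112), (300, 66), (310, 119)]
160 [(266, 137), (267, 43), (275, 55), (298, 119), (299, 57), (310, 114)]
180 [(266, 50), (267, 69), (275, 33), (298, 131), (300, 58), (310, 108)]
```

Run:
```python
from h import *
c=cam('wrist',np.load('T10.npy')); f=cv2.imread('pics/w10.png'); q=f.mean(2)
c5=cam('wrist',np.load('T5.npy')); q5=cv2.imread('pics/w5.png').mean(2)
def score(q,c,piv,a):
    d=np.array([np.cos(a),np.sin(a)]); n=np.array([-d[1],d[0]]); S=[]
    for off in (-4,-2,0,2,4):
        v=[]
        for r in range(35,77,3):
            u=proj(c,[*(piv+d*r+n*off),80]); 
            if 0<=u[0]<559 and 0<=u[1]<250: v.append(cv2.getRectSubPix(q.astype(np.float32),(1,1),(float(u[0]),float(u[1])))[0,0])
        S+=v
    return np.mean(S),np.std(S),len(S)
piv=np.array([557.,245.5])
print('open ',[(a,*np.round(score(q5,c5,piv,np.radians(a)))) for a in range(100,127,3)])
print('now ',[(a,*np.round(score(q,c,piv,np.radians(a)))) for a in range(175,215,2)])
# bar front row
for u in (282,287,292):
    e=np.diff(q[150:240,u]); i=np.argsort(-abs(e))[:4]; print(u,[(150+int(k),int(e[k])) for k in i])
for v in (180,185,188,190,192,194,196): r=ray(c,(286.5,v),50); print(v,r.round(1))
```

```text
open  [(100, np.float64(122.0), np.float64(30.0), np.float64(70.0)), (103, np.float64(125.0), np.float64(30.0), np.float64(70.0)), (106, np.float64(136.0), np.float64(31.0), np.float64(70.0)), (109, np.float64(149.0), np.float64(28.0), np.float64(70.0)), (112, np.float64(166.0), np.float64(10.0), np.float64(70.0)), (115, np.float64(148.0), np.float64(39.0), np.float64(70.0)), (118, np.float64(118.0), np.float64(54.0), np.float64(70.0)), (121, np.float64(89.0), np.float64(46.0), np.float64(70.0)), (124, np.float64(76.0), np.float64(34.0), np.float64(70.0))]
now  [(175, np.float64(146.0), np.float64(60.0), np.float64(70.0)), (177, np.float64(143.0), np.float64(60.0), np.float64(70.0)), (179, np.float64(137.0), np.float64(59.0), np.float64(70.0)), (181, np.float64(128.0), np.float64(56.0), np.float64(70.0)), (183, np.float64(116.0), np.float64(50.0), np.float64(70.0)), (185, np.float64(104.0), np.float64(41.0), np.float64(70.0)), (187, np.float64(95.0), np.float64(30.0), np.float64(70.0)), (189, np.float64(94.0), np.float64(27.0), np.float64(70.0)), (191, np.float64(96.0), np.float64(33
[... 321 characters left out ...]
t64(70.0)), (203, np.float64(156.0), np.float64(19.0), np.float64(70.0)), (205, np.float64(151.0), np.float64(29.0), np.float64(70.0)), (207, np.float64(145.0), np.float64(37.0), np.float64(70.0)), (209, np.float64(140.0), np.float64(43.0), np.float64(70.0)), (211, np.float64(132.0), np.float64(45.0), np.float64(70.0)), (213, np.float64(124.0), np.float64(46.0), np.float64(70.0))]
282 [(188, -78), (187, -22), (186, 18), (189, 5)]
287 [(188, -87), (186, 20), (187, -14), (189, 5)]
292 [(187, -71), (189, -15), (186, 6), (185, 4)]
180 [364.  247.4  50. ]
185 [362.9 242.3  50. ]
188 [362.2 239.2  50. ]
190 [361.8 237.1  50. ]
192 [361.3 235.1  50. ]
194 [360.9 233.   50. ]
196 [360.4 230.9  50. ]
```

Run:
```python
from h import *
print(env.job_done(), env.state()['time_s'])
```

```text
the job is handed in; nothing more can be done
the job is handed in; nothing more can be done
```

I handed the job in. By my measurements, the rack slid to the stop, the handle snapped fully closed (it turned about 88°), and the bar is back in its rest within about 2 mm. I didn't re-measure the rack after clamping, I viewed 11 pictures against the limit of 10, and no verdict came back.

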